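Function test of the emergency stop

TASK

Test the emergency stop on the yellow box that stands on the table: push its big three-lobed red mushroom button straight down until it latches, and take the finger off so that it stays down by itself. Then release it by pushing one of its lobes round clockwise (seen from above) until the button pops up again, and finally press the blue reset button fully in and let go. Fingertip pushes do it all and nothing needs gripping: do not press the green start button, do not press reset while the stop is down, and leave the loose things on the table where they are.

Things in the scene. Friction and masses are not known exactly. Their poses are not given: they have to be found in the camera images.
- stop_top (a point): Centre of the top of the red mushroom head, on its vertical axis; 112 mm above the table while up. The frame turns and sinks with the head, z up. The dome is 60 mm across, 30 mm thick (this point is at its top; the flat top is 26 mm across). Three lobes stand out from it at 0, +120 and -120 degrees from this frame's x axis: see stop_lobe.
- stop_lobe (a point): Centre of the lobe at 0 degrees, 40 mm out from the axis, 17 mm below the head's top; x points outward. Each straight radial lobe is 16 mm wide and 22 mm tall, reaches out to 60 mm from the axis and has white chevrons on top that point clockwise. The gaps between lobes are open; the yellow box's top lies 37 mm below this point when the head is up, 28 mm when latched.
- stop_station: The yellow box under the red head, fixed to the table: 100x100 mm, its top 58 mm above the table, with a 48 mm wide round collar up to 68 mm on the head's axis. Origin: centre of its underside, on the head's axis; x points to the side where a 22 mm wide cable gland sticks out 25 mm, 22 mm above the table.
- stop_button (a joint): Sink of the red head in m: 0 up, 0.0105 at the bottom stop. A spring pushes it up with about 3 to 6 N; a hidden latch clicks in at 0.0085 after a push of about 7 N on the way (up to 14 N if pressed fast), so press on to the stop. Let go, it then rests latched near 0.0085 until twisted.
- stop_twist (a joint): Turn of the red head in rad, growing clockwise seen from above: 0 at rest, 0.9 at its stop. A light spring turns it back to 0 (0.015 to 0.04 N m: under 1 N at a lobe, with about as much again for the latch). When the head is latched, a turn of about 0.55 frees it and it springs up by itself, sliding along the fingertip beside the lobe; shoving hard against the 0.9 stop can hold it down by friction.
- reset (a joint): Sink of the blue button in m: 0 out, 0.006 fully in. A spring button, fully in at about 5 N; it comes out again when let go.
- reset_top (a point): Centre of the top of the blue reset button, a 30 mm wide button that stands on its own grey box (64x64 mm, 70 mm tall, fixed to the table); about 92 mm above the table when out, pressed straight down.
- start (a joint): Sink of the green button in m: 0 out, 0.006 fully in. Not to be pressed.
- start_top (a point): Centre of the top of the green start button, on a box like the blue button's. The two boxes may have changed places.
- vial_screws: Loose bystander: small vial of screws with a white cap, 30 mm across, 56 mm tall. Origin at the centre of its underside. To be left where it is.
- turned_sample: Loose bystander: turned metal sample, 22 mm across, 34 mm tall. Origin at the centre of its underside. To be left where it is.
- star_knob: Loose bystander: loose black star knob, 36x40x19 mm. Origin at the centre of its underside. To be left where it is.
- loupe: Loose bystander: black eye loupe, 38 mm across, 30 mm tall. Origin at the centre of its underside. To be left where it is.
- hex_key: Loose bystander: black hex key, 37x89x7 mm. Origin at the centre of its underside. To be left where it is.
Mind the look-alikes: they are no part of the job. Leave any orange look-alike of the part that bears reset alone.

How it is judged:
By the outcome, as a careful person would: the job done as asked, in the order asked, and still so for the second after the job is handed in, with the robot touching nothing.
It also fails if it takes over 45 s, if anything falls off the work surface, if the arm or the gripper's body presses on something with over 40 N, if the wrist force passes 120 N, or if a joint passes its speed limit or range.

ROBOT

A 6-joint arm with a two-finger parallel gripper is mounted at the origin on a cart in front of the work surface, level with it; the furniture and walls round the work are solid. World frame = base frame: x ahead of the robot, y to its left, z up, the work surface at z = 0. Lengths are in m, angles in rad, forces in N, time in s.
With the tool pointing down it reaches from about 0.375 to 0.975 m from the base axis. Payload 3.8 kg.
Tool frame: the origin (TCP) lies midway between the tips of the shut fingers; the grasp point (between the pads) lies 19 mm behind it; x points along the fingers, y is the direction in which the jaws open and shut, and the axes are right-handed (so a half turn about x gives the same grasp; the last joint's range is limited). The gripper opens to 88 mm and grips with 3 to 60 N. Pads are 18 mm wide; open, the fingers measure 123 mm over their backs; the gripper's body (75 mm by 187 mm) begins 45 mm behind the grasp point.
Start: joints at [1.145, 0.264, 1.604, -0, 1.274, -0.037], TCP at [0.256, 0.625, 0.239] pointing down, gripper open.
Joint ranges: [-2.63, 2.63], [-0.94, 2.18], [0.31, 2.57], [-1.31, 4.45], [0, 2.66], [-2.55, 2.55]. Speed limits (rad/s): [2.57, 2.57, 3.14, 3.14, 3.14, 3.14].

INTERFACE

Orientations are given as a rotation vector (axis times angle).
In Python, from cell import manip, inverse_kinematics, cams, order gives the robot as it stands. Calls block until the motion is done:
- manip.move_pose(position, orientation): joint-space move of the TCP to a pose.
- manip.move_linear(position, rate=0.15, rot=None): straight line of the TCP; rot=None keeps the orientation; rate is the mean speed in m/s.
- manip.set_joints(angles): joint-space move.
- manip.set_gripper(opening, force=None): finger opening in m; force is the grip in N (None keeps the last); returns when the fingers have stopped.
- manip.dwell(seconds).
- inverse_kinematics(position, orientation): joint angles nearest the present ones, or None.
- manip.state(): the state.
- cams.capture(name): name is "scene" or "top"; returns a dict with "image" (400x640x3 uint8, blue, green, red), "z_map" (400x640 float32, m along the optical axis (not along the pixel's ray), 0 where there is no reading), "intrinsics" (3x3 intrinsics, pixels), "k1" (the pictures are not rectified: a ray, as slopes to the right and down, at radius r is drawn at 1 + k1 r^2 times it, then the intrinsics apply), "position" and "orientation" of the camera in the world. Camera axes: x right, y down, z forward; pixel columns grow to the right and rows downward; lengths in m; the calibration is good to about 2 mm. A picture is of the moment at which its call begins.
A pose or a line that the arm cannot do raises manip.IKError and nothing moves.
- order.close_job(): hands the job in, once; it reports no verdict.
The state is a dict: "clock": time; "joint_pos": joint angles; "joint_velocities": joint speeds; "tau": joint torques, N m; "tool_pos": TCP position; "tcp_rot": TCP orientation; "contact_force": force on the tool from outside, world axes, zero at the start; "moment": the same for the moment, N m; "gripper_width": finger opening in m.
Only numpy, scipy, OpenCV 4.12 (cv2) and the standard library are available. Lean on these libraries where they do the work, as an engineer would, in place of code of your own. Each camera call takes 0.05 s, during which the arm holds its last target. There are 200 camera calls.

## Working session

There is one attempt and no reset: what is moved stays moved. The work goes in short steps, each a Python script; the robot and the scene stay as the last script left them, time stands still between calls to the robot, and variables do not carry over. Pictures are saved under pics/ and viewed, on a budget of 10 in all, crops included, one or two more only if the job needs it, and the job is handed in when it is done.

```bash
ls; mkdir -p pics; python3 - <<'E'
from cell import manip,cams
import cv2,numpy as np
s=manip.state();print(s)
for n in("top","scene"):
    c=cams.capture(n);cv2.imwrite(f"pics/{n}0.png",c["image"]);print(n,c["intrinsics"],c["k1"],c["position"],c["orientation"]); np.save(f"{n}0.npy",c,allow_pickle=True)
E
```

```text
pics
{'clock': 0.0, 'joint_pos': array([ 1.14511409e+00,  2.64748960e-01,  1.60536208e+00, -3.23870777e-05,
        1.27367158e+00, -3.68846300e-02]), 'joint_velocities': array([ 6.85599501e-04,  2.28253639e-04,  6.68639427e-05, -1.36817162e-03,
        1.28606424e-03, -7.02945598e-04]), 'tau': array([ 1.76074744e-03, -5.02103090e+01, -3.56872737e+01,  7.31657376e-02,
        2.93000357e-02, -1.75036785e-04]), 'tool_pos': array([0.25558938, 0.62398397, 0.23739725]), 'tcp_rot': array([ 0.3033364 ,  1.54966415, -0.30671356]), 'contact_force': array([-0.38693106, -0.31486954,  0.14852527]), 'moment': array([-0.00204857, -0.00876937, -0.01977371]), 'gripper_width': 0.08817099935437832}
top [[442.56766857   0.         316.3707165 ]
 [  0.         442.56766857 202.23445684]
 [  0.           0.           1.        ]] -0.0384700116628706 [0.28575303 0.14254798 1.45868585] [-2.11974313  2.12994552 -0.20367536]
scene [[452.85637908   0.         310.92523915]
 [  0.         452.85637908 199.62548678]
 [  0.           0.           1.        ]] -0.0929777149312591 [-0.12683958 -0.39354872  0.78691749] [-2.06185711  1.04407634 -0.47308701]
```

View pics/top0.png

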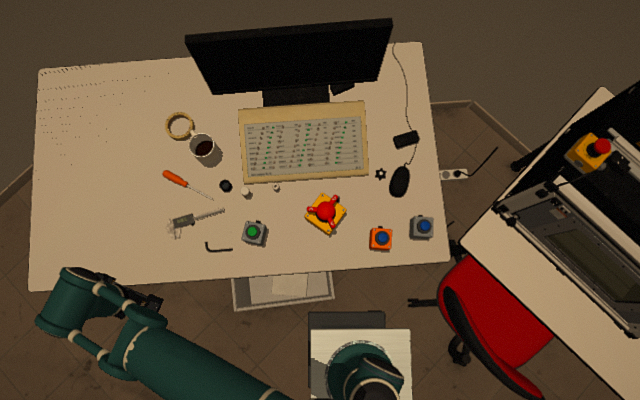

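View pics/scene0.png

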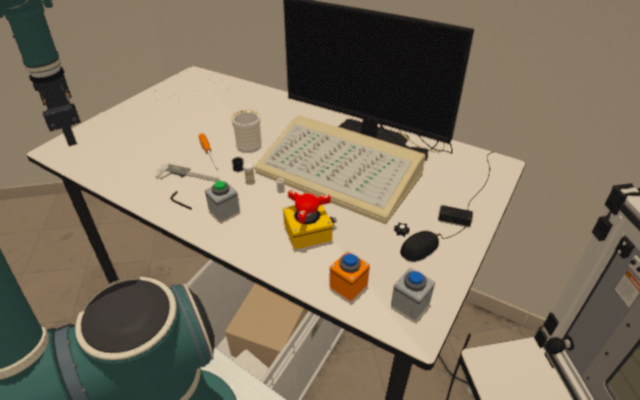

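The top view shows the stop at about (326,211), the green start at (253,232), the orange decoy at (381,238), and the grey box with the blue reset at (422,227). Next I'll measure them and zoom in on the head.

```bash
cat > h.py <<'E'
import numpy as np,cv2
from scipy.spatial.transform import Rotation as R
def rays(c,uv):
    K=c["intrinsics"];k=c["k1"]
    n=cv2.undistortPoints(np.float64(uv).reshape(-1,1,2),K,np.array([k,0,0,0,0.])).reshape(-1,2)
    return R.from_rotvec(c["orientation"]).apply(np.c_[n,np.ones(len(n))])
def plane(c,uv,z):
    d=rays(c,uv);p=np.array(c["position"]);return p+d*((z-p[2])/d[:,2])[:,None]
def depthpts(c,uv):
    d=rays(c,uv);uv=np.int32(uv);return np.array(c["position"])+d*c["z_map"][uv[:,1],uv[:,0]][:,None]
def mask(c,lo,hi,box,hue2=None):
    h=cv2.cvtColor(c["image"],cv2.COLOR_BGR2HSV);m=cv2.inRange(h,lo,hi)
    if hue2: m|=cv2.inRange(h,*hue2)
    z=np.zeros_like(m);x0,y0,x1,y1=box;z[y0:y1,x0:x1]=m[y0:y1,x0:x1];return z
def uvs(m): v,u=np.nonzero(m);return np.c_[u,v].astype(float)
RED=((0,150,70),(7,255,255)),((172,150,70),(180,255,255))
def red(c,box): return mask(c,*RED[0],box,RED[1])
BLUE=((100,120,40),(125,255,255))
E
python3 - <<'E'
from h import *
t=np.load("top0.npy",allow_pickle=True).item();s=np.load("scene0.npy",allow_pickle=True).item()
np.set_printoptions(precision=4,suppress=True)
def blob(m):
    n,l,st,ce=cv2.connectedComponentsWithStats(m);i=1+st[1:,4].argmax();return ce[i],st[i]
for nm,c,b,gb,gg in(("top",t,(300,185,355,235),(408,212,440,245),(238,218,270,248)),("scene",s,(280,185,335,230),(395,262,435,295),(205,175,235,198))):
    r=red(c,b);u=uvs(r);P=depthpts(c,u);print(nm,len(u),"red mean plane",plane(c,u,.1).mean(0)); print(" depth z pct",np.percentile(P[:,2],[5,50,95]))
    ce,st=blob(mask(c,*BLUE,gb));print("blue",ce,st,plane(c,[ce],.09))
    ce,st=blob(mask(c,(45,100,40),(85,255,255),gg));print("green",ce,st,plane(c,[ce],.09))
    if nm=="top":
        p=plane(c,u,.104)[:,:2]
        # lobe tips: farthest in each direction
        ctr=p.mean(0)
        for it in range(5):
            d=p-ctr;rr=np.hypot(*d.T);th=np.arctan2(d[:,1],d[:,0]);o=rr>.036
            a=np.angle(np.mean(np.exp(3j*th[o])))/3
            tips=[]
            for k in range(3):
                e=a+k*2*np.pi/3;sel=o&(abs(np.angle(np.exp(1j*(th-e))))<.5);tips.append([np.degrees(e),sel.sum(),rr[sel].max(),np.degrees(np.median(th[sel]))])
        print("ctr",ctr,np.array(tips))
    x0,y0,x1,y1=b;cr=c["image"][y0-15:y1+25,x0-15:x1+25]
    cv2.imwrite(f"pics/{nm}_crop0.png",cv2.resize(cr,None,fx=6,fy=6,interpolation=cv2.INTER_CUBIC))
a=[cv2.imread(f"pics/{n}_crop0.png") for n in("top","scene")];a=[cv2.resize(i,(400,400)) for i in a]
cv2.imwrite("pics/crop0.png",np.hstack(a))
E
```

```text
top 406 red mean plane [0.5174 0.1094 0.1   ]
 depth z pct [0.0991 0.1066 0.1133]
blue [424.6494 225.3506] [420 221  10  10  77] [[ 0.4701 -0.2015  0.09  ]]
green [251.6951 230.939 ] [247 226  11  11  82] [[0.4552 0.3383 0.09  ]]
ctr [0.5167 0.1095] [[ -35.8558   36.        0.0595  -36.2005]
 [  84.1442   35.        0.0575   84.0802]
 [ 204.1442   32.        0.06   -154.852 ]]
scene 644 red mean plane [0.5131 0.104  0.1   ]
 depth z pct [0.0887 0.1042 0.1112]
blue [415.3803 277.4577] [409 272  14  12 142] [[ 0.4659 -0.2022  0.09  ]]
green [219.4318 185.    ] [214 181  12   9  88] [[0.4502 0.3335 0.09  ]]
```

View pics/crop0.png

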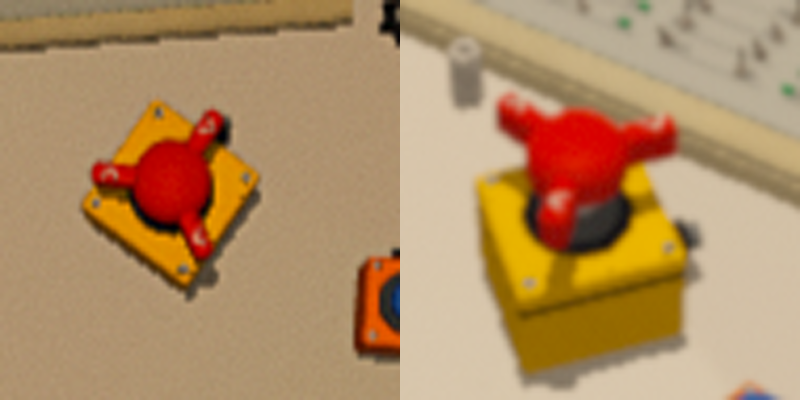

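```bash
cat >> h.py <<'E'
from cell import manip,cams,inverse_kinematics,order
np.set_printoptions(precision=4,suppress=True)
C=np.array([.516,.109])
def rot(a):
    c,s=np.cos(a),np.sin(a);return R.from_matrix(np.array([[0,0,-1],[c,s,0],[s,-c,0]]).T).as_rotvec()
def F(): return np.array(manip.state()["contact_force"])
def press(z0,step,fmax,zmin,rate=.03):
    """line steps down from z0 until fmax or zmin"""
    p=np.array(manip.state()["tool_pos"]);b=F();z=z0;log=[]
    while z>zmin:
        z-=step;manip.move_linear([XY[0],XY[1],z],rate=rate)
        s=manip.state();f=s["contact_force"][2]-b[2];log.append((round(s["tool_pos"][2]*1e3,1),round(f,1)))
        if f>fmax:break
    print(log)
    return z
XY=C
E
python3 - <<'E'
import h
from h import *
manip.set_gripper(0)
print(manip.state()["clock"],manip.state()["gripper_width"])
a=np.radians(204)
q=[(inverse_kinematics([*C,.2],rot(x)),x) for x in(a,a-np.pi,0)]
print(q)
for ang in (0,-.8):
  for o in(0,np.pi): print(ang,o,inverse_kinematics([C[0]-.05,C[1],.07],rot(a+ang-o)))
manip.move_pose([*C,.18],rot(a-np.pi))
manip.move_linear([*C,.122],rate=.15)
print(manip.state()["clock"],manip.state()["tool_pos"],F())
press(.122,.0015,25,.097)
print(manip.state()["clock"])
manip.move_linear([*C,.135],rate=.1)
c=cams.capture("scene");s=manip.state();print(s["clock"],F())
cv2.imwrite("pics/scene1.png",cv2.resize(c["image"][150:310,230:470],None,fx=3,fy=3))
u=uvs(red(c,(280,185,335,235)));print(len(u),u.mean(0),np.percentile(u[:,1],[1,99]))
E
```

```text
1.4 0.0004640218331628943
[(None, np.float64(3.5604716740684323)), (array([ 0.1609,  0.0128,  1.9612, -0.    ,  1.1675, -0.2579]), np.float64(0.41887902047863923)), (array([ 0.1609,  0.0128,  1.9612, -0.    ,  1.1675,  0.1609]), 0)]
0 0 None
0 3.141592653589793 [ 0.1777  0.0679  2.1721 -0.      0.9016 -0.2412]
-0.8 0 None
-0.8 3.141592653589793 [ 0.1777  0.0679  2.1721 -0.      0.9016  0.5588]
4.0167 [0.516  0.1094 0.122 ] [ 1.2074 -0.3691  0.0182]
[(np.float64(121.7), np.float64(0.2)), (np.float64(119.2), np.float64(-0.2)), (np.float64(117.3), np.float64(0.3)), (np.float64(115.8), np.float64(-0.0)), (np.float64(114.4), np.float64(-0.8)), (np.float64(112.9), np.float64(0.2)), (np.float64(112.0), np.float64(3.9)), (np.float64(110.5), np.float64(5.3)), (np.float64(109.0), np.float64(5.1)), (np.float64(107.5), np.float64(5.0)), (np.float64(105.9), np.float64(4.5)), (np.float64(104.2), np.float64(3.8)), (np.float64(102.9), np.float64(5.8)), (np.float64(101.8), np.float64(8.2)), (np.float64(101.8), np.float64(16.0)), (np.float64(101.7), np.float64(23.8)), (np.float64(101.6), np.float64(31.6))]
8.2667
8.85 [-0.3521  1.0821  1.3685]
625 [307.3792 206.0672] [195. 223.]
```

View pics/scene1.png

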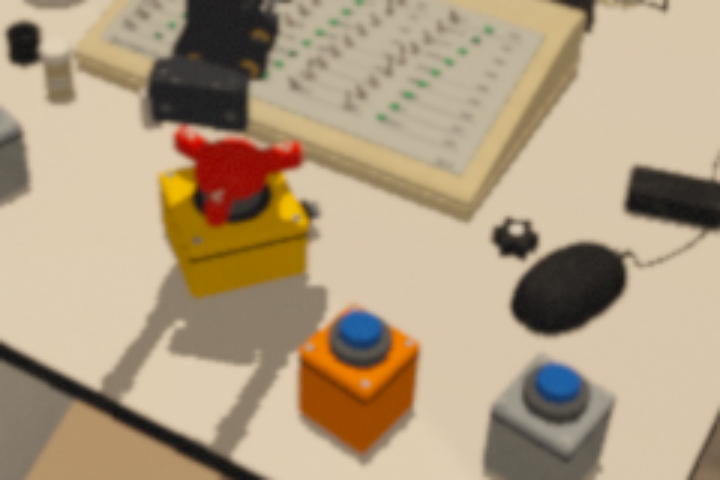

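Contact began at 112 mm and the bottom stop came at 101.7 mm. The picture shows the head standing lower, with the collar hidden. I'll confirm the latch numerically, then twist.

```bash
cat > tw.py <<'E'
from h import *
PH=np.radians(204.3)
def pt(tw,gap,z,r=.052):
    p=PH-tw;u=np.array([np.cos(p),np.sin(p)]);n=np.array([-u[1],u[0]])
    return [*(C+r*u+(.017+gap)*n),z],rot(p-np.pi)
def head(box=(280,185,335,235),n="scene"):
    c=cams.capture(n);u=uvs(red(c,box));print("red",len(u),u.mean(0),np.percentile(u[:,1],[1,99]));return c
E
python3 - <<'E'
from tw import *
s=np.load("scene0.npy",allow_pickle=True).item();u=uvs(red(s,(280,185,335,235)));print("before",u.mean(0),np.percentile(u[:,1],[1,99]))
p,o=pt(0,.012,.135);manip.move_linear(p,rate=.15,rot=o)
p,o=pt(0,.012,.071);manip.move_linear(p,rate=.12,rot=o)
print(manip.state()["clock"],manip.state()["tool_pos"]);head();b=F()
n=lambda tw:np.array([-np.sin(PH-tw),np.cos(PH-tw),0])
for tw,g in[(0,.006),(0,0.001)]+[(t,0) for t in np.arange(.1,.66,.09)]:
    p,o=pt(tw,g,.071);manip.move_linear(p,rate=.05,rot=o)
    print(round(tw,2),g,"n-force %.1f"%((F()-b)@n(tw)),F()-b)
manip.dwell(.2)
c=head();print(manip.state()["clock"])
t=cams.capture("top")
cv2.imwrite("pics/s2.png",np.hstack([cv2.resize(c["image"][170:250,260:360],(400,320)),cv2.resize(t["image"][170:250,280:380],(400,320))]))
E
```

```text
before [307.0621 203.4596] [192. 221.]
10.0833 [0.4811 0.0614 0.0712]
red 85 [294.3529 198.6706] [193.84 205.16]
0 0.006 n-force 0.1 [-0.3827 -0.2766 -0.1738]
0 0.001 n-force -0.5 [-0.1858  0.4697  0.1474]
0.1 0 n-force -0.8 [-0.4551  0.7236 -0.7027]
0.19 0 n-force 1.1 [-0.3918 -1.2492 -1.2699]
0.28 0 n-force 0.5 [-0.2583 -0.5125 -0.4577]
0.37 0 n-force 1.3 [-0.2488 -1.2917 -0.0147]
0.46 0 n-force 1.1 [-0.4542 -1.0746  0.0421]
0.55 0 n-force 0.9 [-0.5291 -0.8846 -1.6501]
0.64 0 n-force 0.3 [-0.4525 -0.2005  0.4889]
red 251 [315.2669 206.745 ] [194. 213.]
12.675
```

View pics/s2.png

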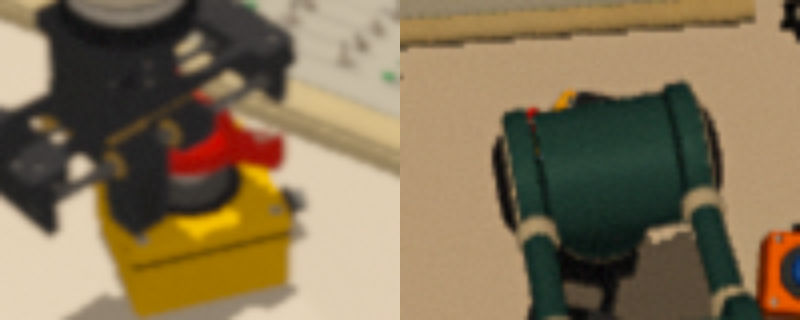

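The collar shows again under the head, so it has probably popped. I'll turn slightly further to be sure, then back off and look unobstructed.

```bash
python3 - <<'E'
from tw import *
for tw,g,z in[(.72,0,.071),(.36,.006,.071),(0,.012,.071),(0,.012,.16)]:
    p,o=pt(tw,g,z);manip.move_linear(p,rate=.1,rot=o)
p=[.469,-.202,.16];manip.move_linear(p,rate=.25,rot=rot(0))
c=head();print(manip.state()["clock"],manip.state()["tool_pos"])
P=depthpts(c,uvs(red(c,(280,185,335,235))));print("z",np.percentile(P[:,2],[5,50,95]))
t=cams.capture("top")
cv2.imwrite("pics/s3.png",np.hstack([cv2.resize(c["image"][150:350,240:490],(400,320)),cv2.resize(t["image"][170:250,280:380],(400,320))]))
E
```

```text
red 640 [307.1031 203.5453] [193. 221.]
16.2833 [ 0.4689 -0.2009  0.1597]
z [0.0888 0.1038 0.1112]
```

View pics/s3.png

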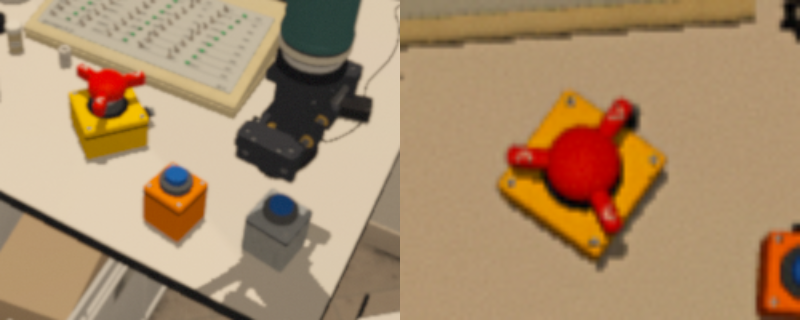

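The head is up and untwisted: its mean row is 203.5, against 203.5 at the start and 206.1 when latched. Now I'll press reset.

```bash
python3 - <<'E'
import h
from tw import *
h.XY=np.array([.469,-.202])
manip.move_linear([*h.XY,.1],rate=.12);manip.dwell(.1)
press(.1,.0015,14,.08)
c=cams.capture("scene");manip.dwell(.2)
manip.move_linear([*h.XY,.18],rate=.12)
manip.dwell(.3);d=head();print(manip.state()["clock"],F())
t=cams.capture("top")
cv2.imwrite("pics/s4.png",np.hstack([cv2.resize(x["image"][230:330,370:470],(260,260)) for x in(c,d)]+[cv2.resize(t["image"][165:265,160:420],(280,260))]))
for n,bx in(("blue",(395,262,435,295)),):
    s0=np.load("scene0.npy",allow_pickle=True).item()
    for x in(s0,c,d): u=uvs(mask(x,*BLUE,bx));print(n,len(u),u.mean(0) if len(u) else "")
E
```

```text
[(np.float64(99.0), np.float64(-0.5)), (np.float64(96.9), np.float64(-0.0)), (np.float64(95.3), np.float64(-0.0)), (np.float64(93.8), np.float64(-0.9)), (np.float64(92.5), np.float64(-1.1)), (np.float64(91.2), np.float64(1.3)), (np.float64(89.6), np.float64(2.3)), (np.float64(88.1), np.float64(3.5)), (np.float64(86.6), np.float64(4.2)), (np.float64(86.3), np.float64(12.0)), (np.float64(86.1), np.float64(20.5))]
red 640 [307.0672 203.5703] [193. 221.]
21.3917 [ 0.3923 -0.0111 -0.4106]
blue 142 [415.3803 277.4577]
blue 9 [421.1111 280.5556]
blue 145 [415.3517 277.8897]
```

View pics/s4.png

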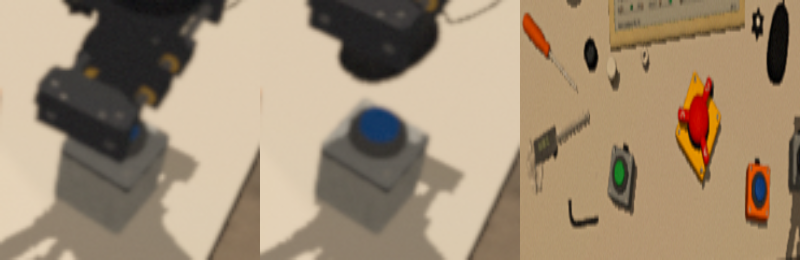

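Reset went in about 6 mm on its spring (up to about 4 to 5 N), met a hard stop, and came out again. The loose things and the stop look unchanged, so I'm handing in.

```bash
python3 -c "
from cell import order,manip
print(order.close_job(),manip.state()['clock'])"
```

```text
the job is handed in; nothing more can be done
the job is handed in; nothing more can be done
```

The emergency stop test is done in the order asked and handed in; the robot clock read about 21 s at my last check, against the 45 s limit.

- **Stop pressed:** the finger met the head at 112 mm and reached the bottom stop at 101.7 mm, with a peak of about 32 N. After I lifted off, the head stayed down by itself (2.6 pixels lower in the scene camera).
- **Stop released:** I pushed one lobe clockwise to about 0.72 rad with around 1 N. The head popped up and turned back, and both cameras show it as it was at the start.
- **Reset pressed:** the blue button on the grey box went in about 6 mm to a hard stop, peaking at about 20 N, and came out again when let go.

The robot ended clear of everything, with the tip at about 180 mm. I never went near the green start button or the orange look-alike. The loose things look unmoved in the last top view, but I judged that by eye and did not measure it. No check failed. The two cameras disagreed by about 4 mm on the button positions, so I used the average for reset, and that was close enough.

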